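# Let the larger smoking-wood ball out of the rocker-gate dispenser into the clay bowl

## Task

Get the larger of the two hardwood smoking balls into the clay bowl: with the outside of the fingers push the bowl sideways along the mat until it stands under the spout of the lane that holds the larger ball, then press the outer end of that lane's rocking lever right down so that its gate lifts and the ball rolls out into the bowl. Then let go, so that the lever comes back up and the gate shuts. Grasp or lift nothing, do not touch the balls, keep the smaller ball behind its gate, and leave the canister, the red dispenser and the scoop where they are.

Things in the scene. Friction and masses are not known exactly. Their poses are not given: they have to be found in the camera images.
- dispenser: Fixed metal ball dispenser: two open lanes sloping 8 degrees down to its front (-x, robot side). Origin: on the work surface under the middle of the gate line; x up the lanes, y left, z up. In mm: lane centres y = +70 (left), -70 (right), 46 wide, from lip x = -45 to back x = 130; gates at x = 0, floor there 86 high. Legs, and pivot posts (y = +-140, 163 high), stand only at x > 10.
- left_lever (a joint): Left (+y) lane's rocking lever, rad: 0 level, gate shut; grows as its outer pad is pressed, to a stop at 0.55 (pad 39 mm lower); the ball passes above about 0.47; a spring returns it. Pivot axis along dispenser x through x = -1.5, y = 140, z = 150 mm. Gate tongue (26 mm wide) hangs 70 mm inward of the pivot, pad centre 75 mm outward. About 2 N to start, 6 N held down.
- right_lever (a joint): Rocking lever of the right (-y) lane, its mirror image: pivot at x = -1.5, y = -140, z = 150 mm (dispenser frame); same values and stiffness.
- left_pad (a point): Centre of the top face of the left lever's press pad, a level steel plate 50 mm (dispenser x) by 44 mm (y), 6 mm thick, at the far left of the dispenser, 158 mm above the work surface when up. Its z axis is the plate's upward normal; it moves with the lever.
- right_pad (a point): The same point of the right lever's press pad, at the far right of the dispenser.
- left_spout (a point): Middle of the left lane's spout lip, lane floor 80 mm high, 74 mm clear below; low 8 mm walls from here to the gate, 32 mm behind it. A released ball leaves at about 0.3 m/s and lands in a bowl centred 25 to 55 mm in front of the lip and within 25 mm of the lane's centre line.
- right_spout (a point): The same point of the right lane's spout lip, 80 mm high.
- large_ball_center (a point): Centre of the larger wooden ball, 40 mm in diameter, about 25 g, loose behind the gate of either lane (it changes from start to start).
- small_ball_center (a point): Centre of the smaller wooden ball, 28 mm in diameter, about 12 g, loose behind the gate of the other lane.
- bowl: Loose round clay bowl, 132 mm across the rim, 55 mm high, walls 4 mm, about 0.3 kg, narrowing towards its foot. Origin: centre of its underside. It stands on the mat in front of the dispenser, roughly half-way between the two spouts, its rim low enough to slide beneath them.
- mat: Fixed pale grey mat, 170 mm (x) by 340 mm (y) and 3 mm thick, lying in front of the dispenser and in line with it. Origin: centre of its underside.
- canister: Loose square glass canister with a round steel screw lid, 76 x 76 mm, 121 mm high, standing behind the dispenser's left lever. Origin: centre of its underside. Leave alone.
- press_dispenser: Loose red plastic press-button dispenser, 60 x 60 mm, 112 mm high, standing behind the dispenser's right lever. Origin: centre of its underside. Leave alone.
- scoop: Loose steel scoop lying to the left in front: blade 75 x 52 mm, 28 mm high, with a 90 mm round handle. Origin: underside of the blade where the handle joins; x points along the blade, away from the handle. Leave alone.
- large_ball: The larger ball itself (its own frame turns as it rolls; use the centre point).
- small_ball: The smaller ball itself (its own frame turns as it rolls; use the centre point).
There are look-alikes about, which are no part of the job. Of the things shaped like the bowl, the terracotta one is meant.

How it is judged (in metres and radians):
On the way, in this order (a step that is already met when the one before it is completed fails the run):
1. the bowl stands under the spout of the larger ball's lane, with the ball still behind its gate (((y of large_ball_center in the frame of dispenser above 0 m and y of bowl in the frame of dispenser between 0.035 and 0.105 m and x of large_ball_center in the frame of dispenser above 0 m and value of joint left_lever below 0.1 rad) or (y of large_ball_center in the frame of dispenser below 0 m and y of bowl in the frame of dispenser between -0.105 and -0.035 m and x of large_ball_center in the frame of dispenser above 0 m and value of joint right_lever below 0.1 rad))), for 0.2 s.
2. that lane's lever is pressed down (((y of large_ball_center in the frame of dispenser above 0 m and value of joint left_lever above 0.4 rad and value of joint right_lever below 0.1 rad) or (y of large_ball_center in the frame of dispenser below 0 m and value of joint right_lever above 0.4 rad and value of joint left_lever below 0.1 rad))), for 0.03 s.
3. the larger ball is in the bowl (horizontal distance between large_ball_center and bowl below 0.045 m and z of large_ball_center in the frame of bowl between 0 and 0.045 m), for 0.2 s.
At the end, for the whole second after the job is handed in: The larger ball rests in the bowl (centre within 45 mm of the bowl's axis and below 45 mm over its underside, under 0.05 m/s), the bowl stands upright on the mat, both levers are back up (under 0.06 rad) and the smaller ball is still behind its gate (all of step 3 and linear speed of large_ball below 0.05 m/s and linear speed of bowl below 0.02 m/s and angle between bowl's own z axis and vertical below 0.1 rad and height (world z) of bowl below 0.008 m and value of joint each of left_lever, right_lever below 0.06 rad and x of small_ball_center in the frame of dispenser above 0.004 m); the robot touches nothing.
It fails at once if the bowl is lifted (height (world z) of bowl above 0.02 m).
It fails at once if the bowl is tipped (angle between bowl's own z axis and vertical above 0.4 rad).
It fails at once if the robot touches a ball (contact force between any of the fingers, the arm and large_ball above 0.3 N or contact force between any of the fingers, the arm and small_ball above 0.3 N).
It fails at once if the smaller ball leaves its lane (x of small_ball_center in the frame of dispenser below -0.005 m).
It fails at once if the canister, the red dispenser or the scoop is shifted more than 20 mm (distance of any of canister, press_dispenser, scoop from where it was at the start of the episode above 0.02 m).
It also fails if it takes over 51 s, if anything falls off the work surface, if the arm or the gripper's body presses on something with over 40 N, if the wrist force passes 120 N, or if a joint passes its speed limit or range.

## Robot

A 7-joint arm with a two-finger parallel gripper is mounted at the origin on the work surface. World frame = base frame: x ahead of the robot, y to its left, z up, the work surface at z = 0. Lengths are in m, angles in degrees, forces in N, time in s.
With the tool pointing down it reaches from about 0.425 to 0.875 m from the base axis. Payload 4.7 kg.
Tool frame: the origin (TCP) lies midway between the tips of the shut fingers; the grasp point (between the pads) lies 19 mm behind it (env.grip_depth is the distance from the TCP to the grasp point, in m); z points along the fingers, y is the line along which they close (so a half turn about z gives the same grasp; the last joint's range is limited). The gripper opens to 87 mm and grips with 3 to 60 N. Pads are 19 mm wide; open, the fingers measure 117 mm over their backs; the gripper's body (75 mm by 190 mm) begins 51 mm behind the grasp point.
Start: joints at [-66.343, 18.392, -4.016, 83.108, 1.295, 78.541, -3.26], TCP at [0.252, 0.599, 0.223] pointing down, gripper open.
Joint ranges: [-163.93, 163.93], [-17.29, 119.83], [-79.2, 71.16], [3.27, 140.29], [-89.18, 269.18], [5.43, 117.66], [-154.24, 154.24]. Speed limits (degrees/s): [147.25, 147.25, 180, 180, 180, 180, 180].

## Interface

Orientations are given as [roll, pitch, yaw] about the fixed x, y, z axes, in that order (R = Rz(yaw) Ry(pitch) Rx(roll)).
In Python, from cell import get_obs, optics, env, nets gives the robot as it stands.
- The arm moves only by the shell command python3 -m creep 'ROWS' [FORCE]. ROWS is JSON, a list of rows, each an object of numbers: "wx", "wy", "wz": the turn, a rotation vector about the tool's x, y, z in degrees; "tx", "ty", "tz": the shift along the tool's x, y, z in mm; "gripper": the opening, from -1 (shut) to 1 (fully open). A call has 1 to 5 rows; each row is the pose to reach, as a shift and turn from the pose commanded when the call began, along the tool's axes at that moment; what a row does not reach only later rows make up. A row lasts 1/12 s, in which the tool goes at most 41.7 mm and 7.16 degrees, less where a joint would pass 70% of its speed; a pose out of reach is approached as far as the arm can. A call with a gripper value outside its range is refused whole. The fingers move at their own pace and stop on an object; FORCE is the grip in N (left out, the last holds). Time passes only in rows, so rows that repeat a pose let the fingers close. It gives the time, the measured TCP pose, the force, the opening and the grip force at its end, in the units of the state.
- get_obs(): the state, without advancing time (a new reading comes with each control period).
- optics.read_camera(name): name is "scene" or "side" or "wrist"; returns (picture, depth): 420x560x3 uint8, red, green, blue; 420x560 float32, m along the optical axis (not along the pixel's ray), 0 where there is no reading.
- optics.camera_info(name): a dict with "fovy" (degrees; the focal length in pixels is half the picture's height over the tangent of half this angle, whatever the lens; pixels are square), "cx", "cy" (the principal point, pixels), "R" (3x3) and "t" (3): a world point X has camera coordinates R X + t; the wrist camera has in their place "tool_from_camera" (4x4, takes a point from camera to tool coordinates, whose origin is the TCP and whose axes are the flange's). Camera axes: x right, y down, z forward; pixel columns grow to the right and rows downward; lengths in m; the calibration is good to about 2 mm. A picture is of the moment at which its call begins: read the wrist's pose just before it. camera_info takes no time and is no camera call.
- env.sign_off(): hands the job in; it is judged then, once.
Trained networks look in the newest picture that a camera, given by its name, has taken for a name from the list of things; names that differ only in an ending like _2 or _b are one class to them, and where a whole thing is asked for, a point or a joint stands for the part that bears it (a point fixed in the world has none). Each returns a list of dicts, best first, with "confidence" (0 to 1); they miss things now and then, are a little off and sometimes report something else, mostly with a low value. They report only what shows in the picture. A call takes as long as a camera call. They do not tell look-alikes from the thing itself.
- nets.look_for(query, camera): "point" ([x, y, z] in m, in world coordinates, good to about 4 mm: the middle of the surface that is visible of it).
- nets.place_of(query, camera): "point" ([x, y, z] in m, in world coordinates, good to about 4 mm: a listed point, or the origin of a listed thing).
The state is a dict: "time_s": time; "qpos": joint angles; "joint_velocities": joint speeds; "effort": joint torques, N m; "tool_pos": TCP position; "tool_rot": TCP orientation; "force": force on the tool from outside, world axes, zero at the start; "wrist_torque": the same for the moment, N m; "grip_width": finger opening in m; "grasp_force": force on a finger pad.
Only numpy, scipy, OpenCV 4.12 (cv2) and the standard library are available. Lean on these libraries where they do the work, as an engineer would, in place of code of your own. Each camera call takes 0.05 s, during which the arm holds its last target. There are 200 camera calls.

## Working session

There is one attempt and no reset: what is moved stays moved. The work goes in short steps, Python scripts to look and compute and a shell command to move; the robot and the scene stay as the last step left them, time stands still between calls to the robot, and variables do not carry over. Pictures are saved under pics/ and viewed, at most 10 in all, crops included, and the job is handed in when it is done.

```bash
ls; mkdir -p pics; python3 - <<'E'
from cell import get_obs, optics, env, nets
import cv2, numpy as np
for c in ("scene","side"):
    p,d=optics.read_camera(c); cv2.imwrite(f"pics/{c}0.png",p[:,:,::-1]); np.save(f"pics/{c}d.npy",d)
    for q in ("bowl","mat","left_pad","right_pad","left_spout","right_spout","large_ball_center","small_ball_center","dispenser","canister","press_dispenser","scoop"):
        print(c,q,[(np.round(r["point"],3).tolist(),round(r["confidence"],2)) for r in nets.place_of(q,c)[:3]])
o=get_obs(); print(o["time_s"],o["tool_pos"],o["tool_rot"],o["force"],o["grip_width"])
E
```

```text
pics
scene bowl [([0.81, -0.189, -0.002], 0.8), ([0.327, -0.324, -0.0], 0.6), ([0.475, -0.019, 0.006], 0.57)]
scene mat [([0.461, -0.023, -0.004], 0.58), ([0.585, 0.033, 0.107], 0.41)]
scene left_pad []
scene right_pad []
scene left_spout [([0.522, 0.037, 0.077], 0.57)]
scene right_spout [([0.586, 0.033, 0.091], 0.64), ([0.504, -0.101, 0.084], 0.59)]
scene large_ball_center [([0.585, 0.035, 0.106], 0.46), ([0.461, -0.024, 0.0], 0.21)]
scene small_ball_center [([0.562, -0.11, 0.1], 0.65)]
scene dispenser [([0.556, -0.037, -0.003], 0.73)]
scene canister [([0.694, 0.196, -0.002], 0.73)]
scene press_dispenser [([0.632, -0.284, 0.003], 0.97)]
scene scoop [([0.468, 0.25, -0.0], 0.77)]
side bowl [([0.329, -0.325, -0.002], 0.95), ([0.841, 0.082, -0.0], 0.69), ([0.81, -0.185, -0.002], 0.67)]
side mat [([0.465, -0.024, 0.0], 0.7), ([0.563, -0.106, 0.103], 0.26)]
side left_pad [([0.58, 0.179, 0.155], 0.58)]
side right_pad [([0.569, -0.11, 0.092], 0.7), ([0.529, -0.247, 0.157], 0.53)]
side left_spout [([0.517, 0.038, 0.079], 0.67)]
side right_spout [([0.467, -0.026, 0.002], 0.74), ([0.502, -0.098, 0.082], 0.7), ([0.473, -0.016, 0.004], 0.62)]
side large_ball_center [([0.582, 0.033, 0.11], 0.54)]
side small_ball_center [([0.563, -0.105, 0.104], 0.59)]
side dispenser [([0.558, -0.039, -0.001], 0.57), ([0.572, -0.108, 0.09], 0.29)]
side canister [([0.691, 0.201, -0.004], 0.95), ([0.564, -0.108, 0.103], 0.26)]
side press_dispenser [([0.505, -0.1, 0.077], 0.73), ([0.634, -0.283, 0.003], 0.56)]
side scoop [([0.472, 0.254, 0.002], 0.8)]
1.3 [0.25243799 0.59901591 0.22259445] [1.79994691e+02 3.65162626e-03 1.57153230e+02] [-0.17155081  0.36169618  0.42045878] 0.08674800982702964
```

View pics/scene0.png

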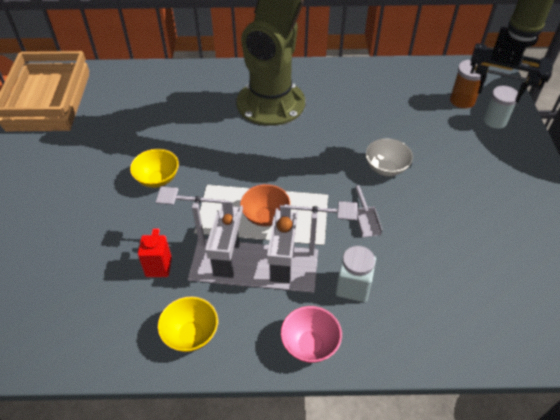

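View pics/side0.png

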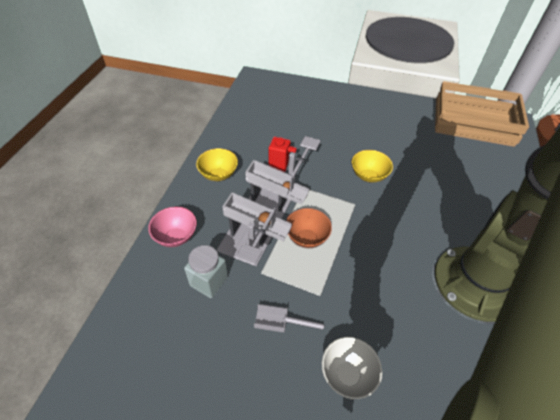

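The scene camera looks towards the robot, so image left is −y. These are the things that could be confused:
- **Bowls:** terracotta at (265,206) on the mat, yellow at (155,170) and (188,325), pink at (311,335), steel at (388,158). The terracotta one, between the spouts, is the one meant.
- **Balls:** the one at (285,224) in the left lane looks larger than the one at (228,219) in the right lane.

Next I'll measure both and check them in one enlarged crop.

```bash
cat > h.py <<'E'
from cell import get_obs, optics, env, nets
import cv2, numpy as np
def cloud(c):
    p,d=optics.read_camera(c); i=optics.camera_info(c); f=p.shape[0]/2/np.tan(np.radians(i["fovy"]/2))
    v,u=np.mgrid[:p.shape[0],:p.shape[1]]
    X=np.stack([(u-i["cx"])*d/f,(v-i["cy"])*d/f,d],-1)
    W=(X-np.array(i["t"]))@np.array(i["R"]); W[d<=0]=np.nan
    return p,W
ex=np.array([np.cos(np.radians(-6.9)),np.sin(np.radians(-6.9))]); ey=np.array([-ex[1],ex[0]]); O=np.array([.557,-.038])
def todisp(w): r=np.asarray(w)[...,:2]-O; return np.stack([r@ex,r@ey],-1)
def fromdisp(x,y): return O+x*ex+y*ey
def terra(c):
    p,W=cloud(c); h=cv2.cvtColor(p,cv2.COLOR_RGB2HSV)
    m=(h[...,0]<14)&(h[...,1]>130)&(h[...,2]>60)&np.isfinite(W[...,0])
    return p,W,m
def bowl(c):
    p,W,m=terra(c); D=todisp(W); z=W[...,2]
    k=m&(z>.051)&(z<.064)&(abs(D[...,0]+.09)<.1)&(abs(D[...,1])<.16)
    q=W[k][:,:2]
    # circle fit with known rim radius
    from scipy.optimize import least_squares
    s=least_squares(lambda a:np.hypot(*(q-a).T)-.064,q.mean(0),loss="soft_l1",f_scale=.003)
    return s.x,todisp(s.x),k.sum(),np.hypot(*(q-s.x).T).std()
E
python3 - <<'E'
from h import *
for c in("scene","side"):
    p,W,m=terra(c); print(c,"bowl",bowl(c))
    D=todisp(W)
    for s in(1,-1):
        k=m&(W[...,2]>.09)&(abs(D[...,1]-s*.07)<.03)&(D[...,0]>-.05)&(D[...,0]<.13)
        q=W[k]; print("ball",s,k.sum(),q.min(0).round(3),q.max(0).round(3), todisp(np.median(q,0)).round(3))
    z=W[...,2]
    k=(z>.145)&(z<.172)&(abs(D[...,0])<.04)
    for s in(1,-1):
        kk=k&(abs(D[...,1]-s*.215)<.035); q=W[kk]
        if len(q): print("pad",s,len(q),np.median(q,0).round(3),(todisp(q).min(0)).round(3),todisp(q).max(0).round(3))
p,_=optics.read_camera("scene"); cv2.imwrite("pics/crop.png",cv2.resize(p[170:290,150:390],None,fx=3.3,fy=3.3,interpolation=cv2.INTER_CUBIC)[:,:,::-1])
E
```

```text
scene bowl (array([ 0.47608186, -0.01448978]), array([-0.08315652,  0.0136187 ]), np.int64(236), np.float64(0.0023121774466357352))
ball 1 164 [0.576 0.015 0.108] [0.608 0.048 0.131] [0.03  0.073]
ball -1 71 [ 0.554 -0.116  0.1  ] [ 0.576 -0.096  0.118] [ 0.02  -0.066]
pad 1 354 [0.583 0.176 0.158] [-0.027  0.18 ] [0.026 0.239]
pad -1 329 [ 0.531 -0.247  0.158] [-0.029 -0.236] [ 0.025 -0.181]
side bowl (array([ 0.47341535, -0.01309619]), array([-0.08597114,  0.01468185]), np.int64(190), np.float64(0.0018933215228839919))
ball 1 50 [0.58  0.025 0.117] [0.599 0.049 0.132] [0.022 0.08 ]
ball -1 19 [ 0.555 -0.108  0.108] [ 0.569 -0.096  0.118] [ 0.012 -0.062]
pad 1 367 [0.58  0.179 0.158] [-0.027  0.181] [0.024 0.24 ]
pad -1 182 [ 0.528 -0.244  0.158] [-0.028 -0.236] [ 0.021 -0.18 ]
```

View pics/crop.png

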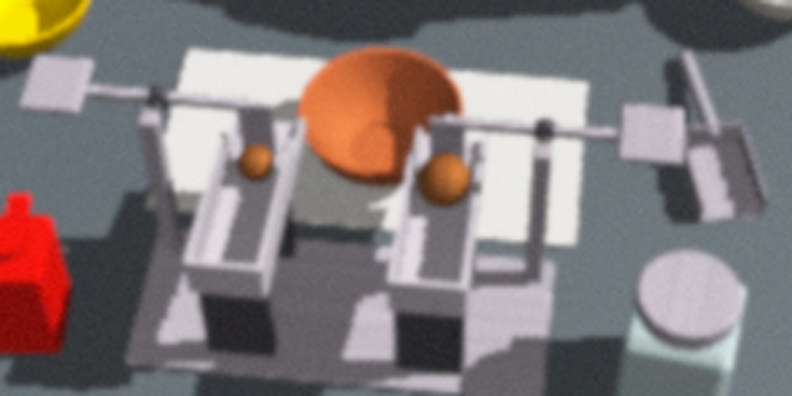

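The crop confirms it: the larger ball is in the left lane (crop (443,178), about 40 mm by depth) and the smaller one is in the right lane (crop (256,161)). The terracotta bowl is at crop (382,110). It needs to go about 58 mm to +y, so I'll travel to its −y side with the fingers shut.

```bash
python3 -m creep '[{"tx":-150,"ty":-130,"gripper":-1},{"tx":-150,"ty":-130,"gripper":-1},{"tx":-150,"ty":-130,"gripper":-1},{"tx":-150,"ty":-130,"gripper":-1},{"tx":-150,"ty":-130,"gripper":-1}]' 10
python3 -m creep '[{"tx":-150,"ty":-130,"wz":-16,"gripper":-1},{"tx":-150,"ty":-130,"wz":-16,"gripper":-1},{"tx":-150,"ty":-130,"wz":-16,"gripper":-1},{"tx":-150,"ty":-130,"wz":-16,"gripper":-1},{"tx":-150,"ty":-130,"wz":-16,"gripper":-1}]'
```

```text
validation failed for argument at $[0]...
validation failed for argument at $[0]...
```

```bash
python3 -m creep '[{"wx":0,"wy":0,"wz":0,"tx":-150,"ty":-130,"tz":0,"gripper":-1},{"wx":0,"wy":0,"wz":0,"tx":-150,"ty":-130,"tz":0,"gripper":-1},{"wx":0,"wy":0,"wz":0,"tx":-150,"ty":-130,"tz":0,"gripper":-1},{"wx":0,"wy":0,"wz":0,"tx":-150,"ty":-130,"tz":0,"gripper":-1},{"wx":0,"wy":0,"wz":0,"tx":-150,"ty":-130,"tz":0,"gripper":-1}]' 10
```

```text
time_s: 1.97
tool_pos: [0.3421, 0.4175, 0.2228]
tool_rot: [-180.0, 0.1, 157.0]
force: [0.6, -0.6, 0.2]
grip_width: 0.0613
grasp_force: 0.0
```

```bash
python3 -m creep '[{"wx":0,"wy":0,"wz":-16,"tx":-155,"ty":-133,"tz":0,"gripper":-1},{"wx":0,"wy":0,"wz":-16,"tx":-155,"ty":-133,"tz":0,"gripper":-1},{"wx":0,"wy":0,"wz":-16,"tx":-155,"ty":-133,"tz":0,"gripper":-1},{"wx":0,"wy":0,"wz":-16,"tx":-155,"ty":-133,"tz":0,"gripper":-1},{"wx":0,"wy":0,"wz":-16,"tx":-155,"ty":-133,"tz":0,"gripper":-1}]'
```

```text
time_s: 2.38
tool_pos: [0.4311, 0.2382, 0.223]
tool_rot: [179.9, 0.0, 173.2]
force: [1.9, -0.1, -0.6]
grip_width: 0.0284
grasp_force: 0.0
```

```bash
python3 -m creep '[{"wx":0,"wy":0,"wz":0,"tx":-36,"ty":-173,"tz":0,"gripper":-1},{"wx":0,"wy":0,"wz":0,"tx":-36,"ty":-173,"tz":0,"gripper":-1},{"wx":0,"wy":0,"wz":0,"tx":-36,"ty":-173,"tz":0,"gripper":-1},{"wx":0,"wy":0,"wz":0,"tx":-36,"ty":-173,"tz":0,"gripper":-1},{"wx":0,"wy":0,"wz":0,"tx":-36,"ty":-173,"tz":0,"gripper":-1}]'
python3 -m creep '[{"wx":0,"wy":0,"wz":0,"tx":-36,"ty":-173,"tz":0,"gripper":-1},{"wx":0,"wy":0,"wz":0,"tx":-36,"ty":-173,"tz":0,"gripper":-1},{"wx":0,"wy":0,"wz":0,"tx":-36,"ty":-173,"tz":0,"gripper":-1},{"wx":0,"wy":0,"wz":0,"tx":-36,"ty":-173,"tz":0,"gripper":-1},{"wx":0,"wy":0,"wz":0,"tx":-36,"ty":-173,"tz":0,"gripper":-1}]'
python3 -c "
from h import *
o=get_obs();print(o['tool_pos'],todisp(o['tool_pos']),fromdisp(-.084,-.092))"
```

```text
time_s: 2.8
tool_pos: [0.4461, 0.0564, 0.2231]
tool_rot: [-179.9, 0.1, 172.6]
force: [-0.1, 0.3, 0.8]
grip_width: 0.0015
grasp_force: 0.0
time_s: 3.22
tool_pos: [0.4603, -0.1197, 0.2233]
tool_rot: [-179.9, 0.1, 172.6]
force: [-0.7, -0.4, 0.0]
grip_width: 0.0007
grasp_force: 0.0
[ 0.46028853 -0.11972112  0.22332402] [-0.0861933  -0.09274785] [ 0.46255579 -0.11924218]
```

```bash
python3 -m creep '[{"wx":0,"wy":0,"wz":0,"tx":0,"ty":0,"tz":30,"gripper":-1},{"wx":0,"wy":0,"wz":0,"tx":0,"ty":0,"tz":60,"gripper":-1},{"wx":0,"wy":0,"wz":0,"tx":0,"ty":0,"tz":90,"gripper":-1},{"wx":0,"wy":0,"wz":0,"tx":0,"ty":0,"tz":115,"gripper":-1},{"wx":0,"wy":0,"wz":0,"tx":0,"ty":0,"tz":130,"gripper":-1}]'
python3 -m creep '[{"wx":0,"wy":0,"wz":0,"tx":0,"ty":0,"tz":15,"gripper":-1},{"wx":0,"wy":0,"wz":0,"tx":0,"ty":0,"tz":30,"gripper":-1},{"wx":0,"wy":0,"wz":0,"tx":0,"ty":0,"tz":42,"gripper":-1},{"wx":0,"wy":0,"wz":0,"tx":0,"ty":0,"tz":52,"gripper":-1},{"wx":0,"wy":0,"wz":0,"tx":0,"ty":0,"tz":52,"gripper":-1}]'
```

```text
time_s: 3.63
tool_pos: [0.4591, -0.1116, 0.09]
tool_rot: [-180.0, -0.2, 173.1]
force: [-0.3, 0.7, 0.7]
grip_width: 0.0006
grasp_force: 0.0
time_s: 4.05
tool_pos: [0.4593, -0.1117, 0.0389]
tool_rot: [-180.0, -0.2, 173.2]
force: [-0.2, 0.1, 0.0]
grip_width: 0.0004
grasp_force: 0.0
```

```bash
python3 -m creep '[{"wx":0,"wy":0,"wz":0,"tx":-3,"ty":5,"tz":0,"gripper":-1},{"wx":0,"wy":0,"wz":0,"tx":-3,"ty":10,"tz":0,"gripper":-1},{"wx":0,"wy":0,"wz":0,"tx":-3,"ty":15,"tz":0,"gripper":-1},{"wx":0,"wy":0,"wz":0,"tx":-3,"ty":20,"tz":0,"gripper":-1},{"wx":0,"wy":0,"wz":0,"tx":-3,"ty":25,"tz":0,"gripper":-1}]'
python3 -m creep '[{"wx":0,"wy":0,"wz":0,"tx":0,"ty":5,"tz":0,"gripper":-1},{"wx":0,"wy":0,"wz":0,"tx":0,"ty":10,"tz":0,"gripper":-1},{"wx":0,"wy":0,"wz":0,"tx":0,"ty":15,"tz":0,"gripper":-1},{"wx":0,"wy":0,"wz":0,"tx":0,"ty":20,"tz":0,"gripper":-1},{"wx":0,"wy":0,"wz":0,"tx":0,"ty":20,"tz":0,"gripper":-1}]'
python3 -c "
from h import *
o=get_obs();print(todisp(o['tool_pos']),o['tool_pos'][2],bowl('scene'),bowl('side'))"
```

```text
time_s: 4.47
tool_pos: [0.4673, -0.0878, 0.0412]
tool_rot: [-180.0, 0.1, 173.2]
force: [-0.3, -3.7, 1.8]
grip_width: 0.0008
grasp_force: 1.7
time_s: 4.88
tool_pos: [0.4695, -0.067, 0.0408]
tool_rot: [180.0, 0.0, 173.2]
force: [-0.4, -2.8, 1.4]
grip_width: 0.0005
grasp_force: 1.4
[-0.08336795 -0.03926184] 0.04082310638380217 (array([0.47935467, 0.00963531]), array([-0.08280573,  0.03796224]), np.int64(143), np.float64(0.002201176398004163)) (array([0.47848438, 0.00967867]), array([-0.08367492,  0.03790073]), np.int64(101), np.float64(0.0017384417414733934))
```

```bash
python3 -m creep '[{"wx":0,"wy":0,"wz":0,"tx":0,"ty":5,"tz":0,"gripper":-1},{"wx":0,"wy":0,"wz":0,"tx":0,"ty":10,"tz":0,"gripper":-1},{"wx":0,"wy":0,"wz":0,"tx":0,"ty":15,"tz":0,"gripper":-1},{"wx":0,"wy":0,"wz":0,"tx":0,"ty":20,"tz":0,"gripper":-1},{"wx":0,"wy":0,"wz":0,"tx":0,"ty":25,"tz":0,"gripper":-1}]'
python3 -m creep '[{"wx":0,"wy":0,"wz":0,"tx":0,"ty":4,"tz":0,"gripper":-1},{"wx":0,"wy":0,"wz":0,"tx":0,"ty":7,"tz":0,"gripper":-1},{"wx":0,"wy":0,"wz":0,"tx":0,"ty":9,"tz":0,"gripper":-1},{"wx":0,"wy":0,"wz":0,"tx":0,"ty":9,"tz":0,"gripper":-1}]'
python3 -c "
from h import *
o=get_obs();print(todisp(o['tool_pos']),o['tool_pos'][2],bowl('scene'),bowl('side'))"
```

```text
time_s: 5.4
tool_pos: [0.472, -0.0425, 0.0405]
tool_rot: [-180.0, -0.0, 173.2]
force: [-1.0, -5.0, 2.5]
grip_width: -0.0
grasp_force: 2.2
time_s: 5.73
tool_pos: [0.4731, -0.0333, 0.0405]
tool_rot: [180.0, -0.0, 173.2]
force: [-0.4, -3.2, 1.4]
grip_width: 0.0004
grasp_force: 1.3
[-0.08384824 -0.00542832] 0.0405077722183199 (array([0.4844568, 0.0417758]), array([-0.0816018,  0.0704829]), np.int64(133), np.float64(0.002084418640673946)) (array([0.48407169, 0.04266024]), array([-0.08209038,  0.07131467]), np.int64(86), np.float64(0.0017869588963279435))
```

```bash
python3 -m creep '[{"wx":0,"wy":0,"wz":0,"tx":0,"ty":-15,"tz":0,"gripper":-1},{"wx":0,"wy":0,"wz":0,"tx":0,"ty":-35,"tz":0,"gripper":-1},{"wx":0,"wy":0,"wz":0,"tx":0,"ty":-35,"tz":-40,"gripper":-1},{"wx":0,"wy":0,"wz":0,"tx":0,"ty":-35,"tz":-80,"gripper":-1},{"wx":0,"wy":0,"wz":0,"tx":0,"ty":-35,"tz":-120,"gripper":-1}]'
python3 -m creep '[{"wx":0,"wy":0,"wz":0,"tx":0,"ty":0,"tz":-35,"gripper":-1},{"wx":0,"wy":0,"wz":0,"tx":0,"ty":0,"tz":-70,"gripper":-1},{"wx":0,"wy":0,"wz":0,"tx":0,"ty":0,"tz":-75,"gripper":-1},{"wx":0,"wy":0,"wz":0,"tx":0,"ty":0,"tz":-75,"gripper":-1}]'
```

```text
time_s: 6.25
tool_pos: [0.4678, -0.068, 0.1612]
tool_rot: [179.9, -0.1, 173.1]
force: [1.5, 0.9, -0.4]
grip_width: 0.0006
grasp_force: 0.0
time_s: 6.58
tool_pos: [0.4706, -0.0676, 0.2379]
tool_rot: [179.8, 0.3, 173.2]
force: [-0.8, 0.5, -0.3]
grip_width: 0.0006
grasp_force: 0.0
```

```bash
python3 -m creep '[{"wx":0,"wy":0,"wz":0,"tx":-12,"ty":38,"tz":0,"gripper":-1},{"wx":0,"wy":0,"wz":0,"tx":-24,"ty":76,"tz":0,"gripper":-1},{"wx":0,"wy":0,"wz":0,"tx":-36,"ty":114,"tz":0,"gripper":-1},{"wx":0,"wy":0,"wz":0,"tx":-47,"ty":150,"tz":0,"gripper":-1},{"wx":0,"wy":0,"wz":0,"tx":-58,"ty":186,"tz":0,"gripper":-1}]'
python3 -m creep '[{"wx":0,"wy":0,"wz":0,"tx":-12,"ty":38,"tz":0,"gripper":-1},{"wx":0,"wy":0,"wz":0,"tx":-23,"ty":77,"tz":0,"gripper":-1},{"wx":0,"wy":0,"wz":0,"tx":-23,"ty":77,"tz":0,"gripper":-1},{"wx":0,"wy":0,"wz":0,"tx":-23,"ty":77,"tz":0,"gripper":-1}]'
python3 -c "
from h import *
o=get_obs();print(todisp(o['tool_pos']),bowl('scene')[1],bowl('side')[1])"
```

```text
time_s: 7.0
tool_pos: [0.5478, 0.1115, 0.233]
tool_rot: [-180.0, -0.2, 173.2]
force: [-0.5, 0.0, 0.6]
grip_width: 0.0007
grasp_force: 0.0
time_s: 7.33
tool_pos: [0.5791, 0.1862, 0.2318]
tool_rot: [-179.9, -0.3, 173.5]
force: [0.1, -0.7, -0.8]
grip_width: 0.0008
grasp_force: 0.0
[-0.00498539  0.22520703] [-0.08086484  0.07112446] [-0.08276958  0.07260884]
```

```bash
python3 -m creep '[{"wx":0,"wy":0,"wz":0,"tx":-2,"ty":-1,"tz":20,"gripper":-1},{"wx":0,"wy":0,"wz":0,"tx":-2,"ty":-1,"tz":40,"gripper":-1},{"wx":0,"wy":0,"wz":0,"tx":-2,"ty":-1,"tz":60,"gripper":-1},{"wx":0,"wy":0,"wz":0,"tx":-2,"ty":-1,"tz":65,"gripper":-1},{"wx":0,"wy":0,"wz":0,"tx":-2,"ty":-1,"tz":65,"gripper":-1}]'
python3 -m creep '[{"wx":0,"wy":0,"wz":0,"tx":0,"ty":0,"tz":15,"gripper":-1},{"wx":0,"wy":0,"wz":0,"tx":0,"ty":0,"tz":30,"gripper":-1},{"wx":0,"wy":0,"wz":0,"tx":0,"ty":0,"tz":40,"gripper":-1},{"wx":0,"wy":0,"wz":0,"tx":0,"ty":0,"tz":48,"gripper":-1},{"wx":0,"wy":0,"wz":0,"tx":0,"ty":0,"tz":48,"gripper":-1}]'
```

```text
time_s: 7.85
tool_pos: [0.5811, 0.1794, 0.1688]
tool_rot: [-179.9, -0.2, 173.0]
force: [-0.0, -0.3, 0.7]
grip_width: 0.0007
grasp_force: 0.0
time_s: 8.27
tool_pos: [0.5833, 0.1809, 0.1228]
tool_rot: [180.0, 0.1, 173.1]
force: [1.0, -0.2, 6.2]
grip_width: -0.0001
grasp_force: 2.1
```

```bash
python3 -m creep '[{"wx":0,"wy":0,"wz":0,"tx":0,"ty":0,"tz":2,"gripper":-1},{"wx":0,"wy":0,"wz":0,"tx":0,"ty":0,"tz":4,"gripper":-1},{"wx":0,"wy":0,"wz":0,"tx":0,"ty":0,"tz":4,"gripper":-1},{"wx":0,"wy":0,"wz":0,"tx":0,"ty":0,"tz":4,"gripper":-1},{"wx":0,"wy":0,"wz":0,"tx":0,"ty":0,"tz":4,"gripper":-1}]'
python3 - <<'E'
from h import *
for c in("scene","side"):
    p,W,m=terra(c); D=todisp(W)
    k=m&(W[...,2]>.09)&(abs(D[...,1]-.07)<.03)&(D[...,0]>-.05)&(D[...,0]<.13); print(c,k.sum(),bowl(c)[1])
    print([(np.round(r["point"],3).tolist(),round(r["confidence"],2)) for r in nets.place_of("large_ball_center",c)[:3]])
    if c=="scene": cv2.imwrite("pics/press.png",cv2.resize(p[150:290,150:390],None,fx=3.3,fy=3.3,interpolation=cv2.INTER_CUBIC)[:,:,::-1])
E
```

```text
time_s: 8.68
tool_pos: [0.5835, 0.1816, 0.1203]
tool_rot: [179.9, 0.1, 173.1]
force: [0.8, -0.8, 4.9]
grip_width: 0.0004
grasp_force: 2.2
scene 5 [-0.08133171  0.07130165]
[([0.461, 0.049, 0.028], 0.61)]
side 0 [-0.08290573  0.07288097]
[([0.484, 0.044, 0.029], 0.49)]
```

View pics/press.png

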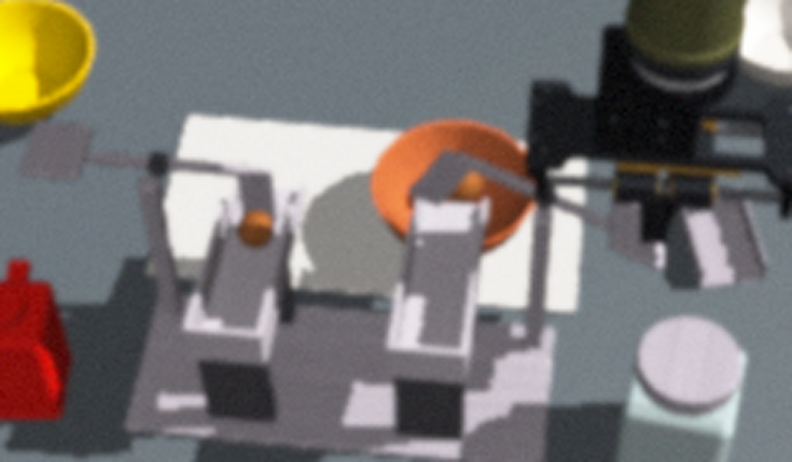

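The left lane is empty and the large ball is in the bowl, at crop (470,185). The small ball is still behind its gate at (256,228). Now I'll release the lever.

```bash
python3 -m creep '[{"wx":0,"wy":0,"wz":0,"tx":0,"ty":0,"tz":-12,"gripper":-1},{"wx":0,"wy":0,"wz":0,"tx":0,"ty":0,"tz":-24,"gripper":-1},{"wx":0,"wy":0,"wz":0,"tx":0,"ty":0,"tz":-36,"gripper":-1},{"wx":0,"wy":0,"wz":0,"tx":0,"ty":0,"tz":-55,"gripper":-1},{"wx":0,"wy":0,"wz":0,"tx":0,"ty":0,"tz":-85,"gripper":-1}]'
python3 -m creep '[{"wx":0,"wy":0,"wz":0,"tx":0,"ty":0,"tz":-30,"gripper":-1},{"wx":0,"wy":0,"wz":0,"tx":0,"ty":0,"tz":-40,"gripper":-1},{"wx":0,"wy":0,"wz":0,"tx":0,"ty":0,"tz":-40,"gripper":-1},{"wx":0,"wy":0,"wz":0,"tx":0,"ty":0,"tz":-40,"gripper":-1},{"wx":0,"wy":0,"wz":0,"tx":0,"ty":0,"tz":-40,"gripper":-1}]'
python3 -m creep '[{"wx":0,"wy":0,"wz":0,"tx":0,"ty":0,"tz":0,"gripper":-1},{"wx":0,"wy":0,"wz":0,"tx":0,"ty":0,"tz":0,"gripper":-1},{"wx":0,"wy":0,"wz":0,"tx":0,"ty":0,"tz":0,"gripper":-1},{"wx":0,"wy":0,"wz":0,"tx":0,"ty":0,"tz":0,"gripper":-1},{"wx":0,"wy":0,"wz":0,"tx":0,"ty":0,"tz":0,"gripper":-1}]'
python3 - <<'E'
from h import *
for c in("scene","side"):
    p,W,m=terra(c); D=todisp(W); z=W[...,2]; print(c,bowl(c)[:2])
    for q in("large_ball_center","small_ball_center"): print(q,[(np.round(r["point"],3).tolist(),round(r["confidence"],2)) for r in nets.place_of(q,c)[:2]])
    k=(z>.1)&(z<.175)&(abs(D[...,0])<.025)
    for s in(1,-1):
        q=W[k&(abs(D[...,1]-s*.215)<.02)]; print("pad",s,len(q),np.median(q[:,2]) if len(q) else None)
    cv2.imwrite(f"pics/end_{c}.png",(p[150:290,150:390] if c=="scene" else p[100:320,180:380]).repeat(3,0).repeat(3,1)[:600,:,::-1])
E
```

```text
time_s: 9.4
tool_pos: [0.5806, 0.1801, 0.2027]
tool_rot: [-179.8, -0.3, 173.1]
force: [0.4, -0.5, -0.3]
grip_width: 0.0001
grasp_force: 0.0
time_s: 9.82
tool_pos: [0.5816, 0.1809, 0.2419]
tool_rot: [-179.9, -0.1, 173.1]
force: [0.2, 0.3, -0.5]
grip_width: 0.0001
grasp_force: 0.0
time_s: 10.23
tool_pos: [0.5825, 0.1814, 0.2432]
tool_rot: [-180.0, -0.0, 173.2]
force: [-0.4, 0.0, 0.0]
grip_width: 0.0004
grasp_force: 0.0
scene (array([0.48551078, 0.04240882]), array([-0.08063151,  0.07123796]))
large_ball_center [([0.472, 0.035, 0.025], 0.41)]
small_ball_center [([0.561, -0.11, 0.099], 0.4)]
pad 1 288 0.15836247896234837
pad -1 257 0.15816497169947005
side (array([0.48352534, 0.04397515]), array([-0.08279075,  0.07255442]))
large_ball_center [([0.469, 0.037, 0.028], 0.48)]
small_ball_center [([0.563, -0.104, 0.101], 0.59)]
pad 1 262 0.15799449238995977
pad -1 129 0.15789345215947634
```

View pics/end_scene.png

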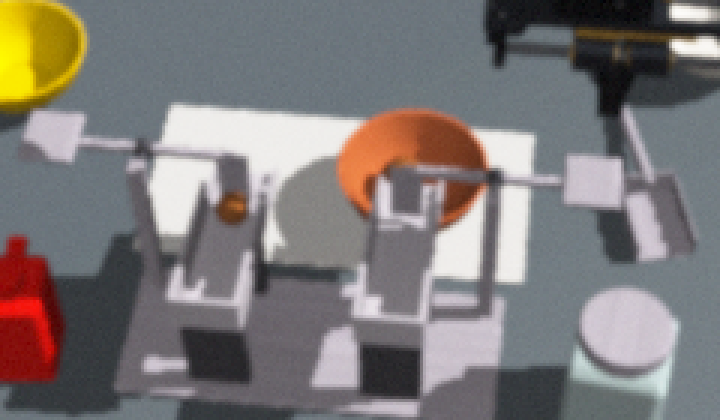

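Both levers are back up (pads at 158 mm) and the ball is in the bowl at (405,165). It may still be rolling, so I'll let it settle before handing in.

```bash
Z='{"wx":0}'
python3 -m creep '[{"wx":0,"wy":0,"wz":0,"tx":0,"ty":0,"tz":0,"gripper":-1},{"wx":0,"wy":0,"wz":0,"tx":0,"ty":0,"tz":0,"gripper":-1},{"wx":0,"wy":0,"wz":0,"tx":0,"ty":0,"tz":0,"gripper":-1},{"wx":0,"wy":0,"wz":0,"tx":0,"ty":0,"tz":0,"gripper":-1},{"wx":0,"wy":0,"wz":0,"tx":0,"ty":0,"tz":0,"gripper":-1}]' >/dev/null
python3 -m creep '[{"wx":0,"wy":0,"wz":0,"tx":0,"ty":0,"tz":0,"gripper":-1},{"wx":0,"wy":0,"wz":0,"tx":0,"ty":0,"tz":0,"gripper":-1},{"wx":0,"wy":0,"wz":0,"tx":0,"ty":0,"tz":0,"gripper":-1},{"wx":0,"wy":0,"wz":0,"tx":0,"ty":0,"tz":0,"gripper":-1},{"wx":0,"wy":0,"wz":0,"tx":0,"ty":0,"tz":0,"gripper":-1}]' >/dev/null
python3 -m creep '[{"wx":0,"wy":0,"wz":0,"tx":0,"ty":0,"tz":0,"gripper":-1},{"wx":0,"wy":0,"wz":0,"tx":0,"ty":0,"tz":0,"gripper":-1},{"wx":0,"wy":0,"wz":0,"tx":0,"ty":0,"tz":0,"gripper":-1},{"wx":0,"wy":0,"wz":0,"tx":0,"ty":0,"tz":0,"gripper":-1},{"wx":0,"wy":0,"wz":0,"tx":0,"ty":0,"tz":0,"gripper":-1}]' >/dev/null
python3 - <<'E'
from h import *
prev=None
for i in range(24):
    p,_=optics.read_camera("side")
    if i%3==0:
        r=nets.place_of("large_ball_center","side"); print(get_obs()["time_s"],[(np.round(a["point"],3).tolist(),round(a["confidence"],2)) for a in r[:1]], None if prev is None else cv2.absdiff(cv2.GaussianBlur(p,(5,5),0),prev)[195:260,280:340].max())
        prev=cv2.GaussianBlur(p,(5,5),0)
E
```

```text
11.9833 [([0.468, 0.032, 0.026], 0.73)] None
12.1833 [([0.469, 0.034, 0.028], 0.72)] 2
12.3833 [] 2
12.5833 [([0.47, 0.035, 0.029], 0.51)] 2
12.7833 [([0.469, 0.036, 0.03], 0.52)] 2
12.9833 [([0.47, 0.031, 0.026], 0.68)] 2
13.1833 [([0.47, 0.032, 0.029], 0.46)] 2
13.3833 [([0.468, 0.035, 0.03], 0.5)] 2
```

The ball has stopped moving: it sits about 17 mm from the bowl's axis, and the pictures no longer change.

```bash
python3 -c "
from cell import env; print(env.sign_off())"
```

```text
the job is handed in; nothing more can be done
None
```

The larger ball is at rest in the terracotta bowl under the left spout, both levers are back up, the smaller ball is still behind its gate, and the job is handed in (no verdict was returned).

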